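Sort loose pedal parts back into the stock bins

ROBOT

A 6-joint arm with a two-finger parallel gripper is mounted at the origin on the work surface. World frame = base frame: x ahead of the robot, y to its left, z up, the work surface at z = 0. Lengths are in m, angles in rad, forces in N, time in s.
With the tool pointing down it reaches from about 0.35 to 0.975 m from the base axis. Payload 4.9 kg.
Tool frame: the origin (TCP) lies midway between the tips of the shut fingers; the grasp point (between the pads) lies 19 mm behind it; z points along the fingers, y is the direction in which the jaws open and shut (so a half turn about z gives the same grasp; the last joint's range is limited). The gripper opens to 85 mm and grips with 20 to 120 N. Pads are 22 mm wide; open, the fingers measure 114 mm over their backs; the gripper's body (76 mm by 85 mm) begins 54 mm behind the grasp point. The pads swing forward as they close: fully open they stand 13 mm farther back than shut.
Start: joints at [-1.342, 0.053, 1.613, -0, 1.476, -0.119], TCP at [0.213, -0.588, 0.231] pointing down, gripper open.
Joint ranges: [-3.01, 3.01], [-1.01, 2.22], [0.06, 2.58], [-1.02, 4.17], [0.09, 2.62], [-3.14, 3.14]. Speed limits (rad/s): [2.57, 2.57, 3.14, 3.14, 3.14, 3.14].

INTERFACE

Orientations are given as a rotation vector (axis times angle).
In Python, from station import ctrl gives the robot as it stands.
- The arm moves only by the tool drive_tool, never from a script. Its argument "moves" is one flat list of numbers, 7 for each row, row after row: the turn, a rotation vector about the world's x, y, z in degrees, then the shift along the world's x, y, z in m, then the closure, from 0 (fully open) to 1 (shut). A call has exactly 5 rows; each row shifts and turns the commanded pose from where the row before left it; what a row does not reach is not made up. A row lasts 1/8 s, in which the tool goes at most 62.5 mm and 10.7 degrees, less where a joint would pass 70% of its speed; a pose out of reach is approached as far as the arm can. A call is refused whole if a number of a shift passes 0.0625 or a number of a turn 10.7, either way. A call with a gripper value outside its range is refused whole. The fingers move at their own pace and stop on an object; "newtons" is the grip in N (left out, the last holds). Time passes only in rows, so rows that do not move let the fingers close, or fill a call up. It gives the time, the measured TCP pose, the force and the opening at its end, in the units of the state.
- ctrl.get_obs(): the state, without advancing time (a new reading comes with each control period).
- ctrl.get_image(name): name is "scene" or "top" or "wrist"; returns the picture (384x512x3 uint8, red, green, blue); there is no depth.
- ctrl.get_calibration(name): a dict with "fx", "fy", "cx", "cy" (pixels), "rvec" (rotation vector, rad) and "tvec" (3), from world to camera coordinates, as OpenCV has them; the wrist camera has in their place "T_tool_cam" (4x4, takes a point from camera to tool coordinates, whose origin is the TCP and whose axes are the flange's). Camera axes: x right, y down, z forward; pixel columns grow to the right and rows downward; lengths in m; the calibration is good to about 2 mm. A picture is of the moment at which its call begins: read the wrist's pose just before it. get_calibration takes no time and is no camera call.
- ctrl.finish_job(): hands the job in, once; it reports no verdict.
The state is a dict: "t": time; "q": joint angles; "dq": joint speeds; "effort": joint torques, N m; "tool_pos": TCP position; "tool_rot": TCP orientation; "contact_force": force on the tool from outside, world axes, zero at the start; "wrist_torque": the same for the moment, N m; "opening": finger opening in m.
Only numpy, scipy, OpenCV 4.12 (cv2) and the standard library are available. Lean on these libraries where they do the work, as an engineer would, in place of code of your own. Each camera call takes 0.05 s, during which the arm holds its last target.

TASK

Put the five loose effect-pedal parts from the mat away into the three stock bins, going by what already lies in each bin and not by its colour: both knobs in with the knobs, both footswitches in with the footswitches, the jack socket in with the jack sockets. Lower each part into its bin before letting go instead of dropping it, so that it ends up lying inside, below the rim. Leave the battery and the flux tin lying where they are.

Things in the scene. Friction and masses are not known exactly. Their poses are not given: they have to be found in the camera images.
- knob_red: round red control knob with a white pointer line, standing face up: diameter 28, 20 high. Origin: centre of its underside, z up; yaw does not matter. 14 to 28 g. Sizes in mm.
- knob_cream: round cream control knob with a black pointer line, standing face up: diameter 28, 20 high. Origin: centre of its underside, z up; yaw does not matter. 14 to 28 g. Sizes in mm.
- switch_blue: footswitch lying on its side: blue square body 18 wide and 18 high, brass lugs at one end, chrome threaded bush and plunger at the other. Origin: underside below the middle of the body; x along the switch towards the plunger (over all x -15 to +30, body x -10 to +12), z up. Grip the body across y. 20 to 40 g. Sizes in mm.
- switch_green: footswitch lying on its side: green square body 18 wide and 18 high, brass lugs at one end, chrome threaded bush and plunger at the other. Origin: underside below the middle of the body; x along the switch towards the plunger (over all x -15 to +30, body x -10 to +12), z up. Grip the body across y. 20 to 40 g. Sizes in mm.
- jack: enclosed jack socket lying flat: black block body 26 (x) x 22 (y) x 15 high with a chrome threaded collar 11 long at its +x end and small solder tags at -x. Origin: underside below the middle of the block, z up. Grip across y. 15 to 31 g. Sizes in mm.
- bin_knobs: blue hopper bin, knobs in its rear; fixed, 165 (x) x 130 (y), walls and floor 3 thick. Origin: underside, middle of the FREE floor (inside: x -50 to +45, y -60 to +60). x points from front lip (x -53) to back wall (x +108), z up. Front lip and sides 30 high, sides rising from x -20 to 65 high from x +20 back. Fixed stock at x +47 to +107, up to 23 high. Sizes in mm.
- bin_switches: red hopper bin, footswitches in its rear; fixed, 165 (x) x 130 (y), walls and floor 3 thick. Origin: underside, middle of the FREE floor (inside: x -50 to +45, y -60 to +60). x points from front lip (x -53) to back wall (x +108), z up. Front lip and sides 30 high, sides rising from x -20 to 65 high from x +20 back. Fixed stock at x +47 to +107, up to 23 high. Sizes in mm.
- bin_jacks: yellow hopper bin, jack sockets in its rear; fixed, 165 (x) x 130 (y), walls and floor 3 thick. Origin: underside, middle of the FREE floor (inside: x -50 to +45, y -60 to +60). x points from front lip (x -53) to back wall (x +108), z up. Front lip and sides 30 high, sides rising from x -20 to 65 high from x +20 back. Fixed stock at x +47 to +107, up to 23 high. Sizes in mm.
- battery: bystander, stays where it is: block battery lying flat, light grey with an orange end, 48 (x) x 26 (y) x 17 high, loose. Origin: underside, near the middle; x towards the terminals. Sizes in mm.
- flux_tin: bystander, stays where it is: small round aluminium tin with a yellow disc on its lid, diameter 46, 18 high, loose. Origin: centre of its underside. Sizes in mm.
There are look-alikes about, which are no part of the job. Of the things that look like the knob_red, take the one that is farthest from the robot's base at the start.

How it is judged:
By the outcome, as a careful person would: the job done as asked, in the order asked, and still so for the second after the job is handed in, with the robot touching nothing.
It also fails if it takes over 112 s, if anything falls off the work surface, if the arm or the gripper's body presses on something with over 40 N, if the wrist force passes 120 N, or if a joint passes its speed limit or range.

## Working session

There is one attempt and no reset: what is moved stays moved. The work goes in short steps, Python scripts to look and compute and a tool call to move; the robot and the scene stay as the last step left them, time stands still between calls to the robot, and variables do not carry over. Pictures are saved under pics/ and viewed, and the job is handed in when it is done.

Besides the shell and the picture viewer there is one more tool, called after "Request:" as name(argument=value, ...) on one line, values as JSON. drive_tool: Moves the arm, as the interface text tells. Its arguments: {"type":"object","properties":{"moves":{"type":"array","items":{"type":"number"}},"newtons":{"type":"number"}},"required":["moves"]}

```bash
mkdir -p pics; ls
python3 - <<'E'
from station import ctrl
import cv2
o=ctrl.get_obs();print(o)
for n in("scene","top","wrist"):
    im=ctrl.get_image(n);cv2.imwrite(f"pics/{n}0.png",im[:,:,::-1]);print(n,ctrl.get_calibration(n))
E
```

```text
pics
{'t': 0.0, 'q': array([-1.34200649e+00,  5.33606130e-02,  1.61429943e+00, -2.86608832e-05,
        1.47602650e+00, -1.18990940e-01]), 'dq': array([ 0.00071042,  0.00022415, -0.00123065, -0.00023299, -0.00017757,
       -0.0002562 ]), 'effort': array([ 4.47955235e-04, -3.93677759e+01, -3.70177674e+01, -1.52782955e-04,
        6.98031407e-03,  4.09491108e-08]), 'tool_pos': array([ 0.21286109, -0.58696117,  0.23005746]), 'tool_rot': array([-3.09215627e+00, -5.43186590e-01,  2.25074427e-04]), 'contact_force': array([-0.00566191, -0.90056169, -0.29499538]), 'wrist_torque': array([-0.00363713, -0.06747357,  0.02961942]), 'opening': 0.08534570123742255}
scene {'fx': 432.51362832067133, 'fy': 432.51362832067133, 'cx': 249.0902814766288, 'cy': 196.53266628988072, 'rvec': array([ 0.969122  ,  2.64170452, -0.84217577]), 'tvec': array([ 0.36239363, -0.20278821,  1.22798917])}
top {'fx': 411.37130963342275, 'fy': 411.37130963342275, 'cx': 250.99595206660237, 'cy': 190.21936307454166, 'rvec': array([ 2.05769612, -2.14146354,  0.24929323]), 'tvec': array([0.00613901, 0.47883137, 1.04652626])}
wrist {'fx': 338.61854469728394, 'fy': 338.61854469728394, 'cx': 254.03877903878947, 'cy': 189.5323178959794, 'T_tool_cam': array([[ 4.41507652e-04, -9.59518437e-01, -2.81645475e-01,
         7.18033736e-02],
       [ 9.99999865e-01,  3.46908130e-04,  3.85743268e-04,
         5.44041320e-04],
       [-2.72422673e-04, -2.81645607e-01,  9.59518461e-01,
        -1.42701916e-01],
       [ 0.00000000e+00,  0.00000000e+00,  0.00000000e+00,
         1.00000000e+00]])}
```

View pics/top0.png

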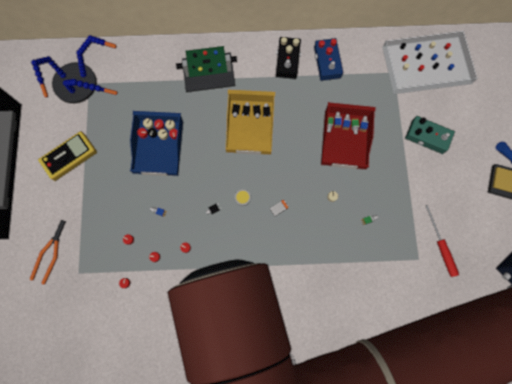

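View pics/scene0.png

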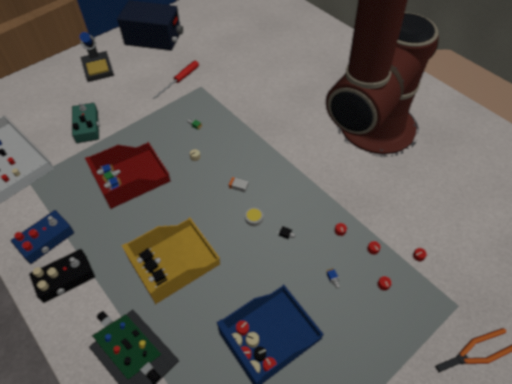

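View pics/wrist0.png

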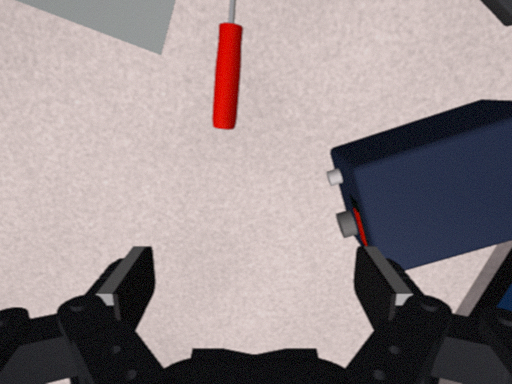

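```bash
cat > h.py <<'E'
import numpy as np,cv2
from station import ctrl
from scipy.optimize import least_squares
from scipy.spatial.transform import Rotation as R
def cam(n,obs=None):
    c=ctrl.get_calibration(n)
    if 'rvec' in c:
        Rm=cv2.Rodrigues(np.array(c['rvec']))[0];o=-Rm.T@c['tvec'];return c,Rm.T,o
    T=np.eye(4);T[:3,:3]=R.from_rotvec(obs['tool_rot']).as_matrix();T[:3,3]=obs['tool_pos']
    T=T@c['T_tool_cam'];return c,T[:3,:3],T[:3,3]
def ray(n,uv,obs=None):
    c,Rw,o=cam(n,obs);d=Rw@np.array([(uv[0]-c['cx'])/c['fx'],(uv[1]-c['cy'])/c['fy'],1]);return o,d/np.linalg.norm(d)
def atz(n,uv,z,obs=None):
    o,d=ray(n,uv,obs);return o+d*(z-o[2])/d[2]
def tri(*rs):
    A=np.zeros((3,3));b=np.zeros(3)
    for o,d in rs:
        P=np.eye(3)-np.outer(d,d);A+=P;b+=P@o
    p=np.linalg.solve(A,b);return p,[np.linalg.norm((np.eye(3)-np.outer(d,d))@(p-o))*1000 for o,d in rs]
def proj(n,p,obs=None):
    c,Rw,o=cam(n,obs);q=Rw.T@(np.array(p)-o);return np.array([c['fx']*q[0]/q[2]+c['cx'],c['fy']*q[1]/q[2]+c['cy']])
E
python3 - <<'E'
from h import *
np.set_printoptions(precision=4,suppress=True)
t=cv2.imread('pics/top0.png');s=cv2.imread('pics/scene0.png')
cv2.imwrite('pics/tA.png',cv2.resize(t[190:290,110:250],None,fx=5.6,fy=5.6,interpolation=cv2.INTER_CUBIC))
cv2.imwrite('pics/tB.png',cv2.resize(t[180:240,260:390],None,fx=6,fy=6,interpolation=cv2.INTER_CUBIC))
cv2.imwrite('pics/tC.png',cv2.resize(t[85:180,125:385],None,fx=3,fy=3,interpolation=cv2.INTER_CUBIC))
cv2.imwrite('pics/sA.png',cv2.resize(s[190:300,270:440],None,fx=4.6,fy=4.6,interpolation=cv2.INTER_CUBIC))
cv2.imwrite('pics/sB.png',cv2.resize(s[110:240,180:310],None,fx=4.6,fy=4.6,interpolation=cv2.INTER_CUBIC))
for uv in [(128,239),(154,257),(185,248),(124,283)]:
    p=atz('top',uv,.018);print(uv,p,np.hypot(*p[:2]))
for uv in [(340,229),(374,247),(385,283),(420,254)]:
    p=atz('scene',uv,.018);print(uv,p,np.hypot(*p[:2]))
E
```

```text
(128, 239) [0.3657 0.3238 0.018 ] 0.48848435313358146
(154, 257) [0.3148 0.253  0.018 ] 0.40384485971006784
(185, 248) [0.3354 0.1701 0.018 ] 0.3760952227191549
(124, 283) [0.25  0.331 0.018] 0.41483100109736476
(340, 229) [0.3428 0.1731 0.018 ] 0.38398053238172825
(374, 247) [0.3191 0.2556 0.018 ] 0.40882322560148404
(385, 283) [0.3688 0.3284 0.018 ] 0.4938367108791395
(420, 254) [0.2542 0.334  0.018 ] 0.4197602649287378
```

View pics/tA.png

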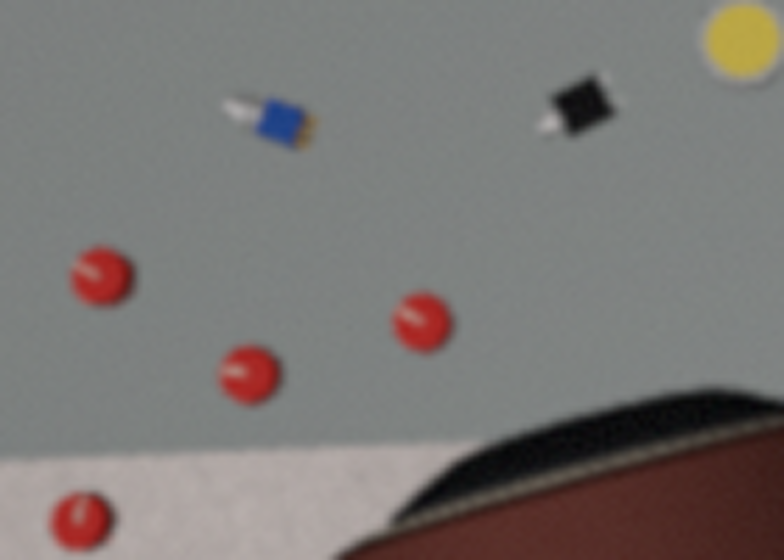

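View pics/tB.png

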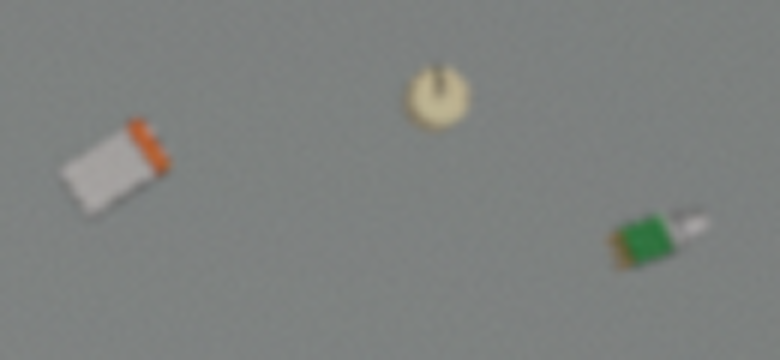

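View pics/tC.png

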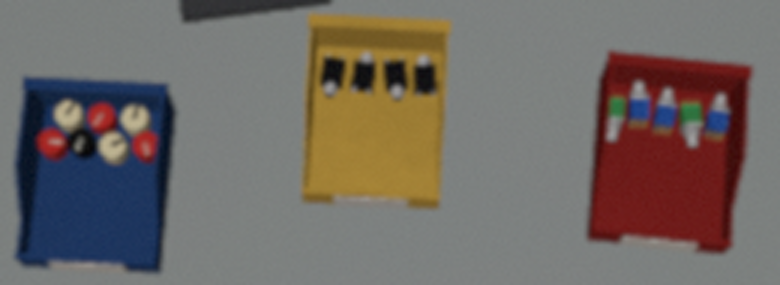

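View pics/sA.png

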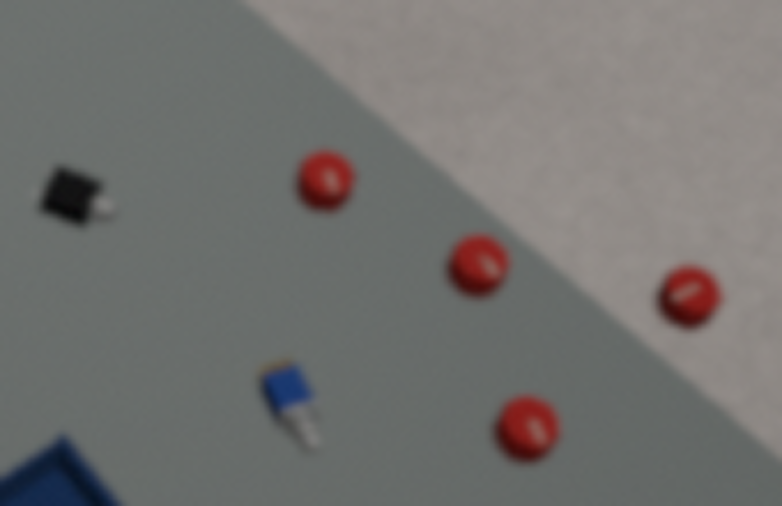

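View pics/sB.png

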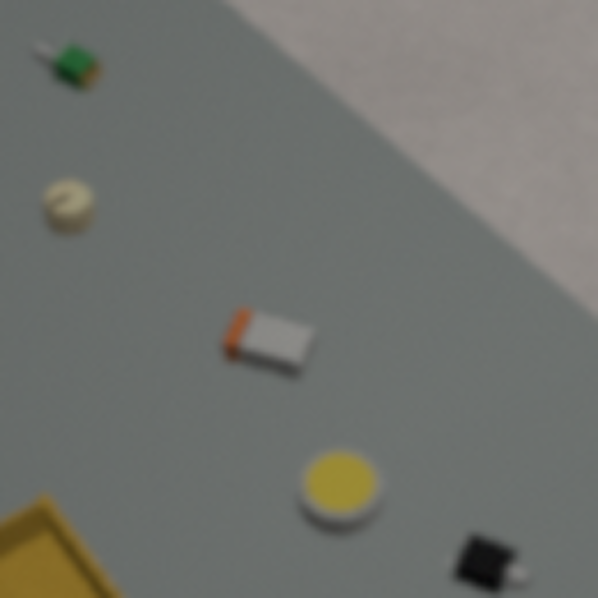

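Run:
```python
from h import *
np.set_printoptions(precision=4,suppress=True)
f=lambda x,y,s,ox,oy:((x+.5)/s-.5+ox,(y+.5)/s-.5+oy)
tA=lambda x,y:f(x,y,5.6,110,190);tB=lambda x,y:f(x,y,6,260,180);tC=lambda x,y:f(x,y,3,125,85)
sA=lambda x,y:f(x,y,4.6,270,190);sB=lambda x,y:f(x,y,4.6,180,110)
def t(n,a,b):
    p,e=tri(ray('top',a),ray('scene',b));print(n,p,np.round(e,1))
t('red',tA(102,277),sA(528,428));t('blue',tA(282,122),sA(288,384));t('bluetip',tA(228,103),sA(316,446))
t('jack',tA(583,106),sA(72,194));t('jackcol',tA(548,123),sA(108,207))
t('green',tB(647,240),sB(78,66));t('greentip',tB(706,219),sB(40,48));t('cream',tB(440,97),sB(69,205))
def line(n,a,b,z):
    A=atz('top',a,z);B=atz('top',b,z);print(n,A[:2],B[:2],'ang',np.degrees(np.arctan2(*(B-A)[1::-1])))
line('blue',tA(310,132),tA(228,103),.012);line('jack',tA(605,92),tA(548,123),.0075);line('green',tB(617,250),tB(706,219),.012)
# bins: front lip ends, back corners outer rims
for n,F,B in [('knobs',((20,264),(160,268)),((24,80),(167,87))),('jacks',((305,199),(439,204)),((309,16),(450,23))),('sw',((590,238),(729,249)),((610,55),(750,69)))]:
    for q,z in zip(F,(.03,.03)): print(n,'front',atz('top',tC(*q),z))
    for q in B: print(n,'back',atz('top',tC(*q),.065))
```

```text
red [0.3662 0.3262 0.0123] [0.2 0.2]
blue [0.4382 0.2387 0.0174] [0.1 0.1]
bluetip [0.4493 0.2672 0.0121] [0.9 0.9]
jack [0.4416 0.0921 0.0094] [0.4 0.4]
jackcol [0.4334 0.1097 0.0103] [0.7 0.7]
green [ 0.3928 -0.3283  0.0105] [1.5 1.5]
greentip [ 0.4014 -0.3564  0.0102] [1.6 1.6]
cream [ 0.4635 -0.2395  0.0117] [1.1 1.1]
blue [0.4337 0.226 ] [0.4498 0.2665] ang 68.2925513125952
jack [0.4488 0.081 ] [0.4343 0.1094] ang 116.9450256527058
green [ 0.3896 -0.3149] [ 0.4022 -0.3571] ang -73.29458301507282
knobs front [0.5481 0.3164 0.03  ]
knobs front [0.539  0.1871 0.03  ]
knobs back [0.7152 0.3073 0.065 ]
knobs back [0.7029 0.1747 0.065 ]
jacks front [0.6007 0.0515 0.03  ]
jacks front [ 0.5907 -0.0736  0.03  ]
jacks back [0.7693 0.0413 0.065 ]
jacks back [ 0.7569 -0.0907  0.065 ]
sw front [ 0.552 -0.212  0.03 ]
sw front [ 0.5362 -0.3399  0.03  ]
sw back [ 0.7184 -0.2381  0.065 ]
sw back [ 0.6992 -0.3669  0.065 ]
```

Request:
drive_tool(moves=[0,0,10,0.035,0.045,0,0,0,0,10,0.035,0.045,0,0,0,0,10,0.035,0.045,0,0,0,0,10,0.035,0.045,0,0,0,0,10,0.035,0.045,0,0], newtons=40)

```text
t: 0.78
tool_pos: [0.3888, -0.3609, 0.2311]
tool_rot: [-2.57, -1.807, -0.0]
contact_force: [0.3, -0.6, 0.1]
opening: 0.0854
```

Request:
drive_tool(moves=[0,0,3.2,0.03,0.052,0,0,0,0,3.2,0.03,0.052,0,0,0,0,3.2,0.03,0.052,0,0,0,0,3.2,0.03,0.052,0,0,0,0,3.2,0.03,0.052,0,0])

```text
t: 1.4
tool_pos: [0.5386, -0.1006, 0.2311]
tool_rot: [2.297, 2.143, -0.0]
contact_force: [0.0, -1.0, -0.6]
opening: 0.0856
```

Request:
drive_tool(moves=[0,0,0,0,0.06,0,0,0,0,0,0,0.06,0,0,0,0,0,0,0.06,0,0,0,0,0,0,0.06,0,0,0,0,0,0,0.06,0,0])

```text
t: 2.02
tool_pos: [0.5375, 0.1994, 0.2311]
tool_rot: [2.299, 2.141, -0.0]
contact_force: [0.2, 0.1, -0.3]
opening: 0.0853
```

Request:
drive_tool(moves=[0,0,0,-0.034,0.025,-0.015,0,0,0,0,-0.034,0.025,-0.015,0,0,0,0,-0.034,0.025,-0.015,0,0,0,0,-0.034,0.025,-0.015,0,0,0,0,-0.034,0.025,-0.015,0])

```text
t: 2.65
tool_pos: [0.3666, 0.323, 0.1555]
tool_rot: [-2.299, -2.141, 0.0]
contact_force: [0.4, 0.9, -0.8]
opening: 0.0852
```

```bash
cat > look.py <<'E'
import sys
from h import *
np.set_printoptions(precision=4,suppress=True)
def look(name,cams=('wrist',)):
    o=ctrl.get_obs()
    for n in cams:
        im=ctrl.get_image(n);cv2.imwrite(f'pics/{n}_{name}.png',im[:,:,::-1])
    import pickle;pickle.dump(o,open(f'pics/{name}.pkl','wb'))
    print(o['t'],o['tool_pos'],o['tool_rot'],o['opening']);return o
if __name__=='__main__': look(sys.argv[1],sys.argv[2:] or ('wrist',))
E
python3 look.py red1
```

```text
2.65 [0.3666 0.323  0.1555] [-2.299  -2.1408  0.0003] 0.08522215597356861
```

View pics/wrist_red1.png

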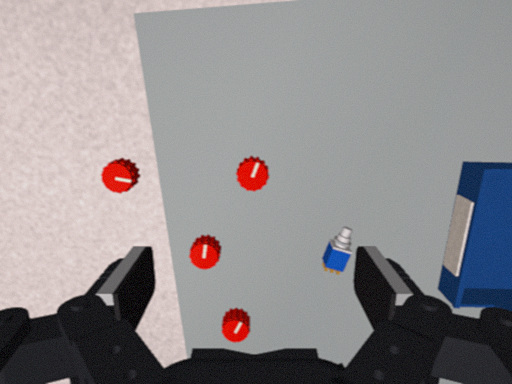

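Run:
```python
from look import *
import pickle;o=pickle.load(open('pics/red1.pkl','rb'))
for uv,z in [((252.5,176),.02),((205,253),.02),((236,326),.02),((336,258),.018)]: print(uv,atz('wrist',uv,z,o))
print(tri(ray('wrist',(252.5,175),o),ray('top',(128,239)),ray('scene',(384.5,282.5))))
for n,uv in(('bluetip',(347,229)),('bluebody',(337,259)),('lug',(332,270))): print(n,atz('wrist',uv,.014,o))
# bin knobs lip corners
print(proj('wrist',[.366,.326,.02],o))
im=cv2.imread('pics/wrist_red1.png');cv2.imwrite('pics/w1.png',cv2.resize(im[140:300,210:400],None,fx=4,fy=4,interpolation=cv2.INTER_CUBIC))
```

```text
(252.5, 176) [0.3659 0.3244 0.02  ]
(205, 253) [0.3177 0.2557 0.02  ]
(236, 326) [0.3391 0.1757 0.02  ]
(336, 258) [0.4367 0.2412 0.018 ]
(array([0.3661, 0.3251, 0.014 ]), [np.float64(1.319057211847986), np.float64(0.11646441941023399), np.float64(1.3742216076302993)])
bluetip [0.4476 0.2675 0.014 ]
bluebody [0.4385 0.2379 0.014 ]
lug [0.4338 0.2267 0.014 ]
[252.5089 174.1617]
```

View pics/w1.png

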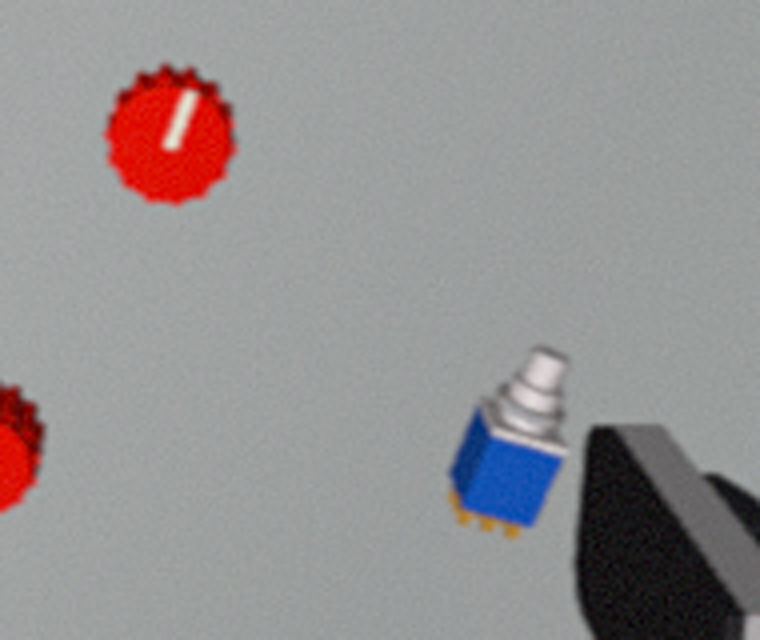

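Request:
drive_tool(moves=[0,0,0,-0.001,0.002,-0.045,0,0,0,0,0,0,-0.045,0,0,0,0,0,0,-0.04,0,0,0,0,0,0,-0.02,0,0,0,0,0,0,-0.0025,0.3])

```text
t: 3.32
tool_pos: [0.3656, 0.3233, 0.0018]
tool_rot: [-2.298, -2.14, 0.007]
contact_force: [-0.3, 0.1, -0.2]
opening: 0.0698
```

Request:
drive_tool(moves=[0,0,0,0,0,0,1,0,0,0,0,0,0,1,0,0,0,0,0,0,1,0,0,0,0,0,0,1,0,0,0,0,0,0,1])

```text
t: 3.95
tool_pos: [0.3683, 0.3252, 0.0055]
tool_rot: [2.298, 2.141, 0.005]
contact_force: [-1.4, 0.1, 6.6]
opening: 0.0262
```

Request:
drive_tool(moves=[0,0,0,0,0,0.01,1,0,0,0,0,0,0.03,1,0,0,0,0,0,0.04,1,0,0,0,0,0,0.04,1,0,0,0,0,0,0,1])

```text
t: 4.58
tool_pos: [0.3692, 0.3259, 0.1283]
tool_rot: [2.298, 2.14, 0.013]
contact_force: [0.6, 0.6, -0.9]
opening: 0.0263
```

```bash
python3 look.py red2
```

```text
4.575 [0.3692 0.3259 0.1283] [2.2979 2.1402 0.0126] 0.026319142108601572
```

View pics/wrist_red2.png

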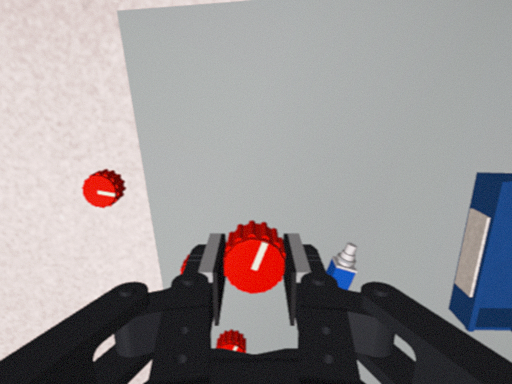

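Request:
drive_tool(moves=[0,0,0,0.046,-0.01,0,1,0,0,0,0.046,-0.01,0,1,0,0,0,0.046,-0.01,0,1,0,0,0,0.046,-0.01,0,1,0,0,0,0.045,-0.009,0,1])

```text
t: 5.25
tool_pos: [0.5961, 0.2745, 0.1212]
tool_rot: [-2.298, -2.14, 0.006]
contact_force: [0.4, 0.5, -0.5]
opening: 0.026
```

```bash
python3 look.py red3 wrist scene top
```

```text
5.25 [0.5961 0.2745 0.1212] [-2.2979 -2.1395  0.0058] 0.025970049397958106
```

View pics/wrist_red3.png

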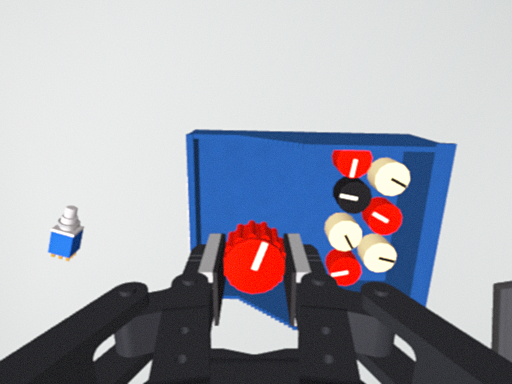

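View pics/scene_red3.png

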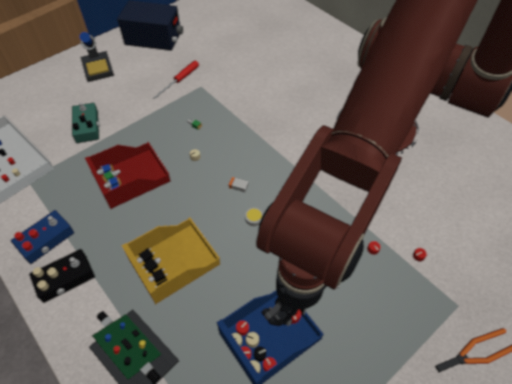

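```bash
cat > binchk.py <<'E'
from look import *
import pickle
B={'k':(.599,.2485,-4.2),'j':(.652,-.0156,-4.8),'s':(.599,-.285,-8.5)}
def w(b,l):
    x,y,a=B[b];a=np.radians(a);return np.array([x+np.cos(a)*l[0]-np.sin(a)*l[1],y+np.sin(a)*l[0]+np.cos(a)*l[1],l[2]])
def ov(img,cam,b,out,o=None,crop=None):
    im=cv2.imread(img)
    for l in [(-.053,.065,.03),(-.053,-.065,.03),(.108,.065,.065),(.108,-.065,.065),(-.05,.06,.003),(-.05,-.06,.003),(.02,.065,.065),(-.02,.065,.03),(-.02,-.065,.03)]:
        p=proj(cam,w(b,l),o);cv2.drawMarker(im,tuple(int(round(v)) for v in p),(0,255,0),0,8,1)
    if crop: x0,x1,y0,y1,f=crop;im=cv2.resize(im[y0:y1,x0:x1],None,fx=f,fy=f,interpolation=cv2.INTER_CUBIC)
    cv2.imwrite(out,im)
E
python3 - <<'E'
from binchk import *
o=pickle.load(open('pics/red3.pkl','rb'));ov('pics/wrist_red3.png','wrist','k','pics/b1.png',o)
E
```

```text
(no output)
```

View pics/b1.png

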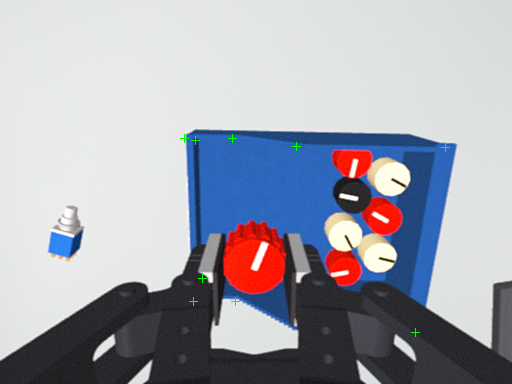

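Request:
drive_tool(moves=[0,0,0,0.004,0.004,-0.04,1,0,0,0,0,0,-0.04,1,0,0,0,0,0,-0.025,1,0,0,0,0,0,-0.005,1,0,0,0,0,0,0,1])

```text
t: 6.02
tool_pos: [0.5992, 0.2797, 0.0137]
tool_rot: [-2.298, -2.141, 0.001]
contact_force: [0.1, 0.1, 0.2]
opening: 0.0261
```

Request:
drive_tool(moves=[0,0,0,0,0,-0.002,1,0,0,0,0,0,-0.002,1,0,0,0,0,0,-0.001,1,0,0,0,0,0,0,1,0,0,0,0,0,0,1])

```text
t: 6.65
tool_pos: [0.6001, 0.2795, 0.0089]
tool_rot: [2.299, 2.141, 0.0]
contact_force: [0.1, -0.1, 0.0]
opening: 0.0263
```

Request:
drive_tool(moves=[0,0,0,0,0,-0.001,1,0,0,0,0,0,0,0.5,0,0,0,0,0,0,0.45,0,0,0,0,0,0,0.45,0,0,0,0,0,0.01,0.45])

```text
t: 7.28
tool_pos: [0.5991, 0.2791, 0.0169]
tool_rot: [-2.298, -2.14, 0.004]
contact_force: [-0.2, 0.0, -0.5]
opening: 0.0468
```

Request:
drive_tool(moves=[0,0,0,0,0,0.03,0.45,0,0,0,0,0,0.05,0.45,0,0,0,0,0,0.05,0.2,0,0,0,0,0,0.05,0,0,0,0,0,0,0.0,0])

```text
t: 7.9
tool_pos: [0.6032, 0.2806, 0.2058]
tool_rot: [2.295, 2.138, 0.018]
contact_force: [0.5, 0.2, -0.3]
opening: 0.0853
```

```bash
python3 look.py red4
```

```text
7.9 [0.6032 0.2806 0.2058] [2.295  2.1377 0.0178] 0.08532755812802427
```

View pics/wrist_red4.png

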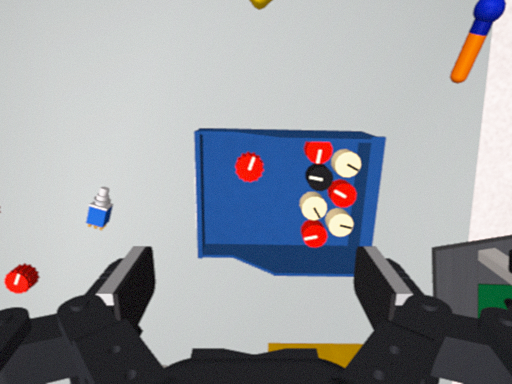

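Request:
drive_tool(moves=[0,0,0,-0.014,-0.052,0,0,0,0,0,-0.014,-0.052,0,0,0,0,0,-0.014,-0.052,0,0,0,0,0,-0.014,-0.052,0,0,0,0,0,-0.014,-0.052,0,0])

```text
t: 8.57
tool_pos: [0.5283, 0.018, 0.1959]
tool_rot: [-2.297, -2.14, 0.003]
contact_force: [0.8, -0.3, -0.2]
opening: 0.0854
```

Request:
drive_tool(moves=[0,0,0,-0.014,-0.052,-0.015,0,0,0,0,-0.014,-0.052,-0.015,0,0,0,0,-0.014,-0.052,-0.015,0,0,0,0,-0.014,-0.052,-0.005,0,0,0,0,-0.014,-0.052,0,0])

```text
t: 9.2
tool_pos: [0.458, -0.2412, 0.1453]
tool_rot: [-2.296, -2.138, 0.001]
contact_force: [0.7, -0.2, -0.4]
opening: 0.0855
```

```bash
python3 look.py cr1
```

```text
9.2 [ 0.458  -0.2412  0.1453] [-2.2961 -2.1382  0.001 ] 0.08551087220664579
```

View pics/wrist_cr1.png

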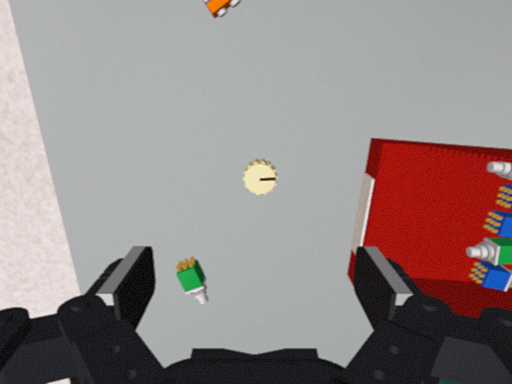

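Run:
```python
from binchk import *
o=pickle.load(open('pics/cr1.pkl','rb'));ov('pics/wrist_cr1.png','wrist','s','pics/b2.png',o)
print(atz('wrist',(260,179.5),.02,o))
print(tri(ray('wrist',(260,178.5),o),ray('top',(333,196)),ray('scene',(194.5,154))))
for uv in [(205,298),(190,275),(186,263)]:print(atz('wrist',uv,.014,o))
```

```text
[ 0.463  -0.2403  0.02  ]
(array([ 0.463 , -0.2408,  0.0111]), [np.float64(0.9270035631860573), np.float64(0.6443916688145079), np.float64(1.0387551441898115)])
[ 0.4044 -0.3519  0.014 ]
[ 0.3934 -0.327   0.014 ]
[ 0.3913 -0.3147  0.014 ]
```

View pics/b2.png

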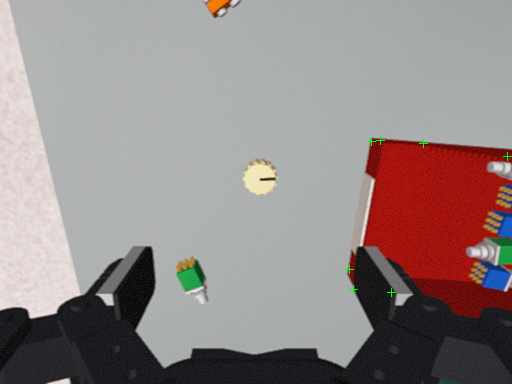

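Request:
drive_tool(moves=[0,0,0,0.005,0.001,-0.045,0.3,0,0,0,0,0,-0.045,0.3,0,0,0,0,0,-0.03,0.3,0,0,0,0,0,-0.015,0.3,0,0,0,0,0,0,0.3])

```text
t: 9.88
tool_pos: [0.464, -0.2386, 0.0113]
tool_rot: [-2.296, -2.139, 0.001]
contact_force: [-0.6, -0.1, 0.6]
opening: 0.06
```

Request:
drive_tool(moves=[0,0,0,-0.001,-0.002,-0.007,0.3,0,0,0,0,0,0,1,0,0,0,0,0,0,1,0,0,0,0,0,0,1,0,0,0,0,0,0,1])

```text
t: 10.5
tool_pos: [0.4648, -0.2421, 0.0069]
tool_rot: [2.298, 2.14, 0.001]
contact_force: [-0.4, -0.9, 5.5]
opening: 0.0262
```

Request:
drive_tool(moves=[0,0,0,0,0,0.01,1,0,0,0,0,0,0.03,1,0,0,0,0,0,0.04,1,0,0,0,0,0,0.04,1,0,0,0,0,0,0,1])

```text
t: 11.12
tool_pos: [0.4661, -0.243, 0.1303]
tool_rot: [2.293, 2.136, 0.003]
contact_force: [-0.0, -0.1, -0.3]
opening: 0.0257
```

Request:
drive_tool(moves=[0,0,0,0.013,0.047,0,1,0,0,0,0.013,0.047,0,1,0,0,0,0.013,0.047,0,1,0,0,0,0.013,0.047,0,1,0,0,0,0.013,0.047,0,1])

```text
t: 11.75
tool_pos: [0.5282, -0.0048, 0.1243]
tool_rot: [-2.298, -2.14, 0.002]
contact_force: [0.9, -0.6, -0.4]
opening: 0.0258
```

Request:
drive_tool(moves=[0,0,0,0.013,0.047,0,1,0,0,0,0.013,0.047,0,1,0,0,0,0.013,0.047,0,1,0,0,0,0.013,0.047,0,1,0,0,0,0.013,0.045,0,1])

```text
t: 12.38
tool_pos: [0.5931, 0.2279, 0.124]
tool_rot: [-2.298, -2.141, 0.004]
contact_force: [1.2, 0.2, -0.1]
opening: 0.0263
```

```bash
python3 look.py cr2;python3 - <<'E'
from binchk import *
B['k']=(.602,.2515,-4.2)
o=pickle.load(open('pics/cr2.pkl','rb'));ov('pics/wrist_cr2.png','wrist','k','pics/b3.png',o)
E
```

```text
12.375 [0.5931 0.2279 0.124 ] [-2.2976 -2.1406  0.0041] 0.02631671041544752
```

View pics/b3.png

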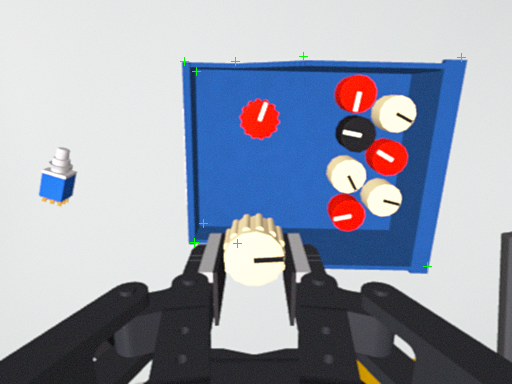

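Request:
drive_tool(moves=[0,0,0,0.005,-0.002,-0.04,1,0,0,0,0,0,-0.04,1,0,0,0,0,0,-0.025,1,0,0,0,0,0,-0.005,1,0,0,0,0,0,0,1])

```text
t: 13.05
tool_pos: [0.5987, 0.2243, 0.0156]
tool_rot: [-2.299, -2.141, 0.001]
contact_force: [-0.2, -0.2, -0.2]
opening: 0.0263
```

Request:
drive_tool(moves=[0,0,0,0,0,-0.002,1,0,0,0,0,0,-0.001,1,0,0,0,0,0,0,1,0,0,0,0,0,0,1,0,0,0,0,0,0,1])

```text
t: 13.68
tool_pos: [0.5991, 0.2245, 0.013]
tool_rot: [2.299, 2.141, 0.0]
contact_force: [-0.4, -0.5, -0.9]
opening: 0.0261
```

Request:
drive_tool(moves=[0,0,0,0,0,-0.002,1,0,0,0,0,0,-0.001,1,0,0,0,0,0,0,1,0,0,0,0,0,0,0.45,0,0,0,0,0,0,0.45])

```text
t: 14.3
tool_pos: [0.5989, 0.2244, 0.0096]
tool_rot: [-2.299, -2.141, 0.0]
contact_force: [0.1, 0.0, -0.3]
opening: 0.0472
```

Request:
drive_tool(moves=[0,0,0,0,0,0.01,0.45,0,0,0,0,0,0.04,0.45,0,0,0,0,0,0.05,0.45,0,0,0,0,0,0.05,0,0,0,0,0,0,0.0,0])

```text
t: 14.92
tool_pos: [0.6026, 0.2254, 0.1674]
tool_rot: [2.294, 2.137, 0.017]
contact_force: [-0.1, -0.4, 0.4]
opening: 0.0807
```

```bash
python3 look.py cr3
```

```text
14.925 [0.6026 0.2254 0.1674] [2.2945 2.1372 0.0168] 0.0807064810457213
```

View pics/wrist_cr3.png

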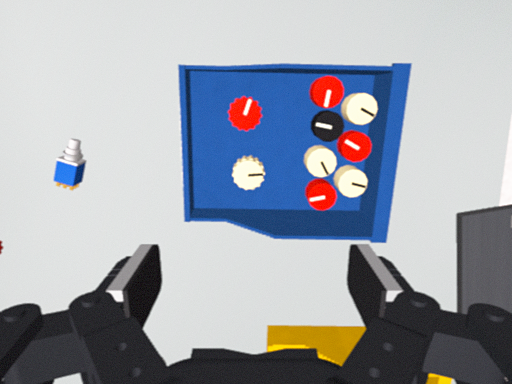

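Request:
drive_tool(moves=[0,0,-3.5,-0.041,0.003,0,0,0,0,-3.5,-0.041,0.003,0,0,0,0,-3.5,-0.041,0.003,-0.015,0,0,0,-3.5,-0.041,0.003,-0.015,0,0,0,-3.5,0,0,0,0])

```text
t: 15.6
tool_pos: [0.4299, 0.2356, 0.1253]
tool_rot: [-2.596, -1.765, 0.013]
contact_force: [1.0, 0.4, 0.7]
opening: 0.0851
```

```bash
python3 look.py bl1
python3 - <<'E'
import cv2
im=cv2.imread('pics/wrist_bl1.png');cv2.imwrite('pics/w2.png',cv2.resize(im[120:260,180:330],None,fx=4,fy=4,interpolation=cv2.INTER_CUBIC))
E
```

```text
15.6 [0.4299 0.2356 0.1253] [-2.5964 -1.7648  0.0125] 0.0850529826905104
```

View pics/w2.png

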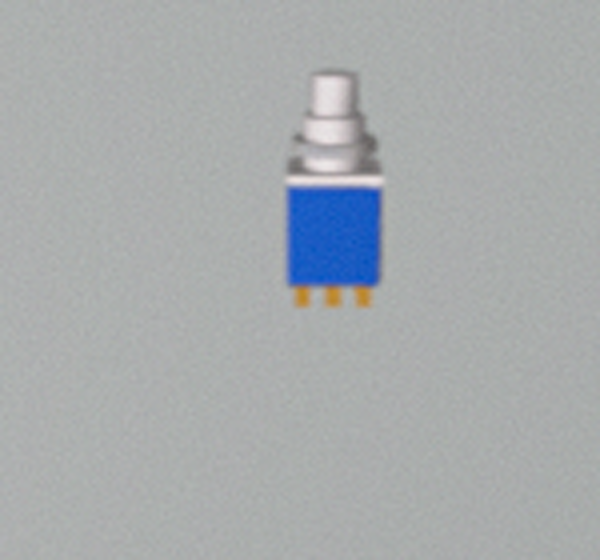

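Run:
```python
from look import *
import pickle
o=pickle.load(open('pics/bl1.pkl','rb'))
f=lambda x,y:((x+.5)/4-.5+180,(y+.5)/4-.5+120)
c=atz('wrist',f(334,236),.018,o);print(c)
a=atz('wrist',f(334,285),.018,o);b=atz('wrist',f(334,188),.018,o);print(np.degrees(np.arctan2(*(b-a)[1::-1])),np.linalg.norm(b-a))
print(tri(ray('wrist',f(334,236),o),ray('top',((282.5)/5.6-.5+110,122.5/5.6-.5+190)),ray('scene',(288.5/4.6-.5+270,384.5/4.6-.5+190))))
M=R.from_rotvec(o['tool_rot']).as_matrix();print(np.degrees(np.arctan2(M[1,0],M[0,0])),M[:,2])
```

```text
[0.4384 0.2387 0.018 ]
68.87389782498178 0.01911347736430679
(array([0.4382, 0.2386, 0.0175]), [np.float64(0.15775565116629073), np.float64(0.07541684969468569), np.float64(0.11935921638139316)])
68.40898535134241 [-0.0078 -0.0026 -1.    ]
```

Request:
drive_tool(moves=[0,0,0,0.007,0.003,-0.045,0,0,0,0,0,0,-0.045,0,0,0,0,0,0,-0.018,0.2,0,0,0,0,0,-0.005,0.3,0,0,0,0,0,0,0.4])

```text
t: 16.27
tool_pos: [0.4429, 0.2397, 0.0178]
tool_rot: [2.597, 1.766, 0.002]
contact_force: [-0.8, -0.7, 0.6]
opening: 0.0513
```

Request:
drive_tool(moves=[0,0,0,-0.004,-0.001,-0.006,0.4,0,0,0,0,0,-0.006,0.4,0,0,0,0,0,0,0.4,0,0,0,0,0,0,1,0,0,0,0,0,0,1])

```text
t: 16.9
tool_pos: [0.4383, 0.2386, 0.0052]
tool_rot: [2.598, 1.766, 0.001]
contact_force: [0.1, -0.9, 2.4]
opening: 0.0169
```

Request:
drive_tool(moves=[0,0,0,0,0,0,1,0,0,0,0,0,0,1,0,0,0,0,0,0,1,0,0,0,0,0,0,1,0,0,0,0,0,0,1])

```text
t: 17.52
tool_pos: [0.4384, 0.2386, 0.0052]
tool_rot: [2.598, 1.766, 0.001]
contact_force: [0.4, 0.5, 3.5]
opening: 0.0167
```

Request:
drive_tool(moves=[0,0,0,0,0,0.01,1,0,0,0,0,0,0.03,1,0,0,0,0,0,0.04,1,0,0,0,0,0,0.04,1,0,0,0,0.01,-0.03,0,1])

```text
t: 18.15
tool_pos: [0.4501, 0.2098, 0.1293]
tool_rot: [2.594, 1.769, 0.012]
contact_force: [0.7, 0.7, -1.0]
opening: 0.017
```

Request:
drive_tool(moves=[0,0,2.6,0.015,-0.046,0,1,0,0,2.6,0.015,-0.046,0,1,0,0,2.6,0.015,-0.046,0,1,0,0,2.6,0.015,-0.046,0,1,0,0,2.7,0.015,-0.046,0,1])

```text
t: 18.77
tool_pos: [0.5228, -0.023, 0.1248]
tool_rot: [-2.378, -2.053, 0.0]
contact_force: [0.2, 0.1, 0.2]
opening: 0.0168
```

Request:
drive_tool(moves=[0,0,0,0.015,-0.046,0,1,0,0,0,0.015,-0.046,0,1,0,0,0,0.015,-0.046,0,1,0,0,0,0.015,-0.046,0,1,0,0,0,0.015,-0.046,0,1])

```text
t: 19.4
tool_pos: [0.5979, -0.2528, 0.1246]
tool_rot: [-2.379, -2.05, 0.0]
contact_force: [0.0, -0.8, -0.1]
opening: 0.017
```

```bash
python3 look.py bl2;python3 - <<'E'
from binchk import *
o=pickle.load(open('pics/bl2.pkl','rb'));ov('pics/wrist_bl2.png','wrist','s','pics/b4.png',o)
E
```

```text
19.4 [ 0.5979 -0.2528  0.1246] [-2.3788 -2.0504  0.0004] 0.016950529644915422
```

View pics/b4.png

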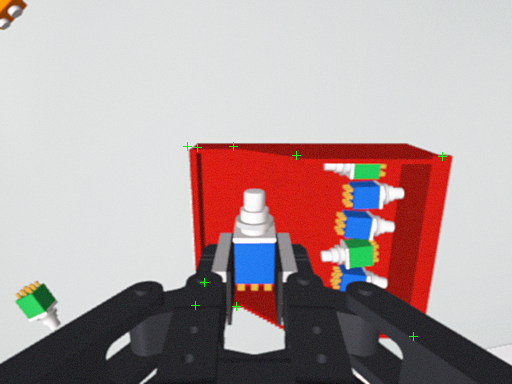

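Request:
drive_tool(moves=[0,0,0,0.003,-0.004,-0.04,1,0,0,0,0,0,-0.04,1,0,0,0,0,0,-0.025,1,0,0,0,0,0,-0.006,1,0,0,0,0,0,0,1])

```text
t: 20.08
tool_pos: [0.601, -0.2553, 0.0141]
tool_rot: [-2.379, -2.051, -0.0]
contact_force: [0.4, -0.3, -0.1]
opening: 0.0169
```

Request:
drive_tool(moves=[0,0,0,0,0,-0.002,1,0,0,0,0,0,-0.001,1,0,0,0,0,0,0,1,0,0,0,0,0,0,1,0,0,0,0,0,0,1])

```text
t: 20.7
tool_pos: [0.6011, -0.2556, 0.0109]
tool_rot: [2.379, 2.051, 0.0]
contact_force: [-0.3, 0.3, -0.5]
opening: 0.0171
```

Request:
drive_tool(moves=[0,0,0,0,-0.005,-0.001,1,0,0,0,0,0,-0.001,1,0,0,0,0,0,0,1,0,0,0,0,0,0,0.5,0,0,0,0,0,0,0.5])

```text
t: 21.32
tool_pos: [0.6011, -0.2605, 0.0089]
tool_rot: [2.379, 2.051, 0.0]
contact_force: [-0.2, 0.7, 0.4]
opening: 0.0428
```

Request:
drive_tool(moves=[0,0,0,0,0,0.01,0.5,0,0,0,0,0,0.04,0.5,0,0,0,0,0,0.05,0.5,0,0,0,0,0,0.05,0,0,0,0,0,0,0.0,0])

```text
t: 21.95
tool_pos: [0.6043, -0.2623, 0.1667]
tool_rot: [2.37, 2.044, 0.006]
contact_force: [-0.6, -0.2, -0.3]
opening: 0.0772
```

```bash
python3 look.py bl3
```

```text
21.95 [ 0.6043 -0.2623  0.1667] [2.3704 2.0438 0.0064] 0.07716701501417074
```

View pics/wrist_bl3.png

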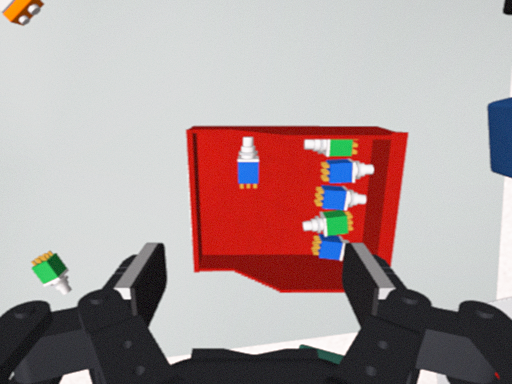

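Request:
drive_tool(moves=[0,0,5,-0.042,-0.013,0,0,0,0,5,-0.042,-0.013,0,0,0,0,5,-0.042,-0.013,-0.01,0,0,0,5,-0.042,-0.013,-0.02,0,0,0,5,-0.042,-0.013,-0.01,0])

```text
t: 22.62
tool_pos: [0.3884, -0.3244, 0.1159]
tool_rot: [-1.872, -2.517, -0.001]
contact_force: [0.8, -0.3, 0.4]
opening: 0.0856
```

```bash
python3 look.py gr1
python3 - <<'E'
import cv2
im=cv2.imread('pics/wrist_gr1.png');cv2.imwrite('pics/w3.png',cv2.resize(im[120:260,180:330],None,fx=4,fy=4,interpolation=cv2.INTER_CUBIC))
E
```

```text
22.625 [ 0.3884 -0.3244  0.1159] [-1.8724 -2.5172 -0.0012] 0.08560483284197397
```

View pics/w3.png

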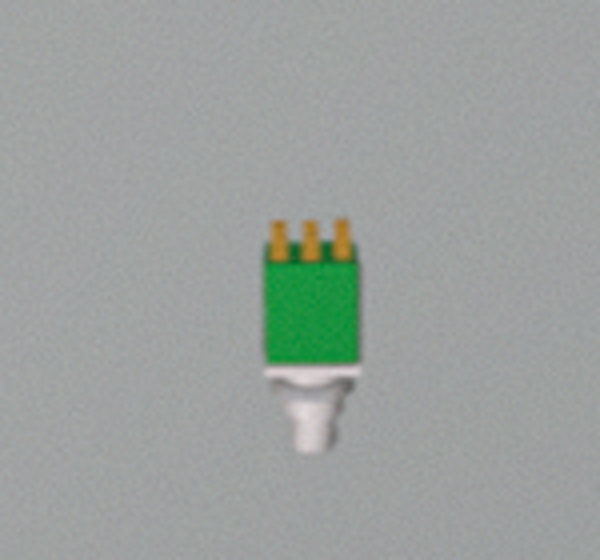

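Run:
```python
from look import *
import pickle
o=pickle.load(open('pics/gr1.pkl','rb'))
f=lambda x,y:((x+.5)/4-.5+180,(y+.5)/4-.5+120)
c=atz('wrist',f(312,313),.018,o);print(c)
print(tri(ray('wrist',f(312,313),o),ray('top',((647.5)/6-.5+260,240.5/6-.5+180)),ray('scene',(78.5/4.6-.5+180,65.5/4.6-.5+110))))
M=R.from_rotvec(o['tool_rot']).as_matrix();print(np.degrees(np.arctan2(M[1,0],M[0,0])),M[:,2])
```

```text
[ 0.3927 -0.3291  0.018 ]
(array([ 0.3929, -0.3294,  0.0108]), [np.float64(1.8116493869083434), np.float64(0.9295526038297947), np.float64(2.272855474405922)])
106.71266341781231 [-0.0031  0.0032 -1.    ]
```

Request:
drive_tool(moves=[0,0,0,0.005,-0.003,-0.04,0,0,0,0,0,0,-0.04,0,0,0,0,0,0,-0.015,0.2,0,0,0,0,0,-0.002,0.3,0,0,0,0,0,0,0.4])

```text
t: 23.3
tool_pos: [0.3968, -0.3292, 0.023]
tool_rot: [1.878, 2.516, -0.001]
contact_force: [0.4, -0.6, -1.3]
opening: 0.051
```

Request:
drive_tool(moves=[0,0,0,-0.004,0,-0.008,0.4,0,0,0,0,0,-0.008,0.4,0,0,0,0,0,-0.002,0.4,0,0,0,0,0,0,0.4,0,0,0,0,0,0,0.4])

```text
t: 23.92
tool_pos: [0.3922, -0.3287, 0.004]
tool_rot: [1.879, 2.517, -0.0]
contact_force: [0.4, -0.4, 0.1]
opening: 0.0511
```

Request:
drive_tool(moves=[0,0,0,0,0,0,1,0,0,0,0,0,0,1,0,0,0,0,0,0,1,0,0,0,0,0,0,1,0,0,0,0,0,0,1])

```text
t: 24.55
tool_pos: [0.3922, -0.3288, 0.0041]
tool_rot: [1.879, 2.517, -0.0]
contact_force: [0.1, -0.3, 3.2]
opening: 0.0169
```

Request:
drive_tool(moves=[0,0,0,0,0,0.01,1,0,0,0,0,0,0.03,1,0,0,0,0,0,0.04,1,0,0,0,0,0,0.04,1,0,0,0,0,0,0,1])

```text
t: 25.18
tool_pos: [0.3938, -0.3306, 0.1285]
tool_rot: [1.874, 2.511, -0.003]
contact_force: [-0.3, 0.1, -1.1]
opening: 0.0166
```

Request:
drive_tool(moves=[0,0,-5,0.04,0.004,0,1,0,0,-5,0.04,0.004,0,1,0,0,-5,0.04,0.004,0,1,0,0,-5,0.04,0.004,0,1,0,0,-5.2,0.04,0.004,0,1])

```text
t: 25.8
tool_pos: [0.5924, -0.3078, 0.122]
tool_rot: [-2.384, -2.042, 0.001]
contact_force: [0.7, -0.5, 0.7]
opening: 0.0169
```

```bash
python3 look.py gr2;python3 - <<'E'
from binchk import *
B['s']=(.602,-.285,-8.5)
o=pickle.load(open('pics/gr2.pkl','rb'));ov('pics/wrist_gr2.png','wrist','s','pics/b5.png',o)
E
```

```text
25.8 [ 0.5924 -0.3078  0.122 ] [-2.384  -2.0419  0.0014] 0.016855579645738885
```

View pics/b5.png

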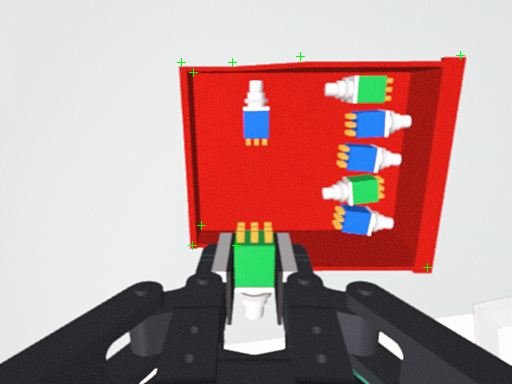

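Request:
drive_tool(moves=[0,0,0,0.003,0,-0.04,1,0,0,0,0,0,-0.04,1,0,0,0,0,0,-0.022,1,0,0,0,0,0,-0.005,1,0,0,0,0,0,0,1])

```text
t: 26.48
tool_pos: [0.5954, -0.309, 0.0176]
tool_rot: [2.382, 2.046, 0.0]
contact_force: [0.3, 0.2, -0.2]
opening: 0.0166
```

Request:
drive_tool(moves=[0,0,0,0,0,-0.002,1,0,0,0,0,0,-0.002,1,0,0,0,0,0,0,1,0,0,0,0,0,0,1,0,0,0,0,0,0,1])

```text
t: 27.1
tool_pos: [0.5951, -0.3086, 0.0129]
tool_rot: [2.383, 2.047, 0.0]
contact_force: [-0.2, -0.4, -1.0]
opening: 0.0166
```

Request:
drive_tool(moves=[0,0,0,0,0,-0.003,1,0,0,0,0,0,-0.002,1,0,0,0,0,0,0,1,0,0,0,0,0,0,0.5,0,0,0,0,0,0,0.5])

```text
t: 27.72
tool_pos: [0.5951, -0.3086, 0.0079]
tool_rot: [2.383, 2.047, 0.0]
contact_force: [0.4, -0.2, -0.6]
opening: 0.0431
```

Request:
drive_tool(moves=[0,0,0,0,0,0.01,0.5,0,0,0,0,0,0.04,0.5,0,0,0,0,0,0.05,0.5,0,0,0,0,0,0.05,0,0,0,0,0,0,0.0,0])

```text
t: 28.35
tool_pos: [0.5982, -0.3106, 0.1659]
tool_rot: [2.374, 2.039, 0.005]
contact_force: [0.4, -0.6, 0.5]
opening: 0.077
```

```bash
python3 look.py gr3
```

```text
28.35 [ 0.5982 -0.3106  0.1659] [2.3738 2.0393 0.0053] 0.07695491476698052
```

View pics/wrist_gr3.png

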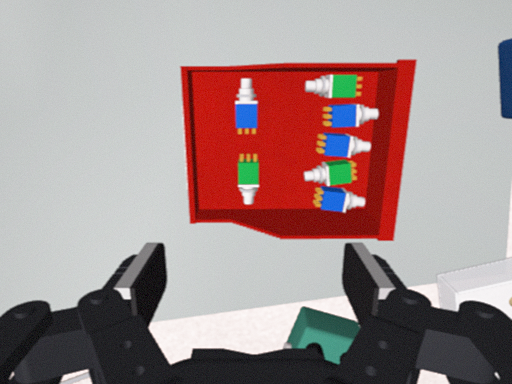

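Request:
drive_tool(moves=[0,0,4,-0.015,0.04,0,0,0,0,4,-0.015,0.04,0,0,0,0,4,-0.015,0.04,0,0,0,0,4,-0.015,0.04,0,0,0,0,4,-0.015,0.04,0,0])

```text
t: 29.02
tool_pos: [0.5183, -0.107, 0.156]
tool_rot: [-1.987, -2.43, 0.001]
contact_force: [-0.5, 0.3, 0.6]
opening: 0.0854
```

Request:
drive_tool(moves=[0,0,4,-0.016,0.04,0,0,0,0,4,-0.016,0.04,0,0,0,0,4,-0.016,0.04,-0.015,0,0,0,4,-0.016,0.04,-0.015,0,0,0,0,-0.016,0.04,0,0])

```text
t: 29.65
tool_pos: [0.4371, 0.0925, 0.1247]
tool_rot: [-1.631, -2.679, 0.005]
contact_force: [-0.1, 0.1, -0.2]
opening: 0.0852
```

```bash
python3 look.py jk1
python3 - <<'E'
import cv2
im=cv2.imread('pics/wrist_jk1.png');cv2.imwrite('pics/w4.png',cv2.resize(im[100:270,160:350],None,fx=4,fy=3.5,interpolation=cv2.INTER_CUBIC))
E
```

```text
29.65 [0.4371 0.0925 0.1247] [-1.6312 -2.6793  0.0048] 0.08517074649337096
```

View pics/w4.png

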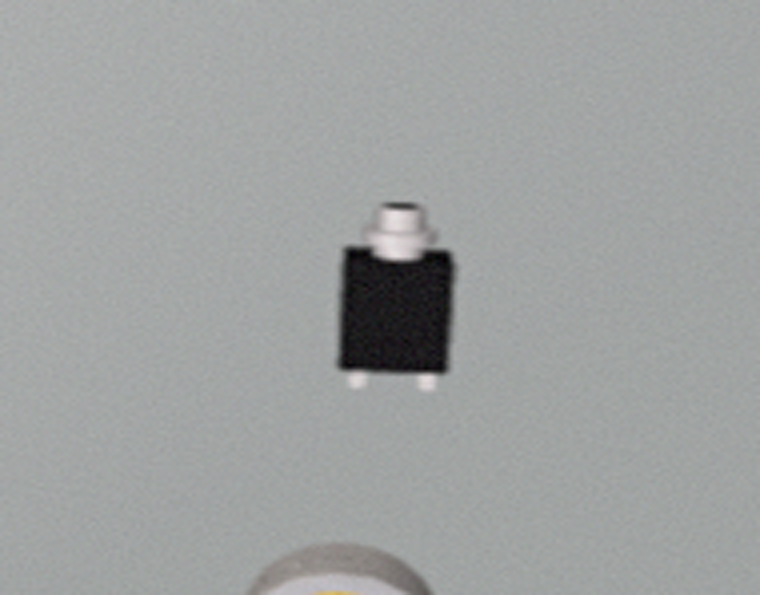

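View pics/wrist_jk1.png

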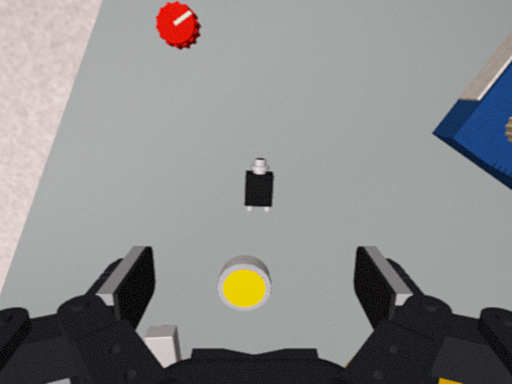

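Run:
```python
from look import *
import pickle
o=pickle.load(open('pics/jk1.pkl','rb'))
f=lambda x,y:((x+.5)/4-.5+160,(y+.5)/3.5-.5+100)
P=[atz('wrist',f(*p),.015,o)[:2] for p in [(345,250),(453,252),(447,373),(340,369)]]
P=np.array(P);print(P,P.mean(0));g=lambda v:np.degrees(np.arctan2(v[1],v[0]))
print(g(P[0]-P[3]),g(P[1]-P[2]),g(P[1]-P[0])+90,g(P[2]-P[3])+90)
print([np.linalg.norm(P[i]-P[i-1]) for i in range(4)])
# height: corner (front) via other views
print(tri(ray('wrist',f(397,311),o),ray('top',(583.5/5.6-.5+110,106.5/5.6-.5+190)),ray('scene',(72.5/4.6-.5+270,194/4.6-.5+190))))
M=R.from_rotvec(o['tool_rot']).as_matrix();print(g(M[:2,0]))
```

```text
[[0.4257 0.1   ]
 [0.4443 0.1091]
 [0.4565 0.0839]
 [0.4373 0.075 ]] [0.441 0.092]
114.91770565717849 115.82900353158435 116.17346431238701 114.86045781840554
[np.float64(0.027485163020030966), np.float64(0.02065679376705964), np.float64(0.02796247999581997), np.float64(0.021096571786539058)]
(array([0.4416, 0.0918, 0.0102]), [np.float64(0.7154193609899107), np.float64(0.09519727866867238), np.float64(0.7496433283672826)])
117.33185462478954
```

Request:
drive_tool(moves=[0,0,-1.8,0.005,-0.002,-0.04,0,0,0,0,0,0,-0.04,0,0,0,0,0,0,-0.02,0.2,0,0,0,0,0,-0.002,0.3,0,0,0,0,0,0,0.4])

```text
t: 30.32
tool_pos: [0.445, 0.0893, 0.0259]
tool_rot: [-1.676, -2.657, 0.0]
contact_force: [-0.3, 0.0, -0.2]
opening: 0.0514
```

Request:
drive_tool(moves=[0,0,0,-0.004,0.003,-0.01,0.4,0,0,0,0,0,-0.01,0.4,0,0,0,0,0,-0.003,0.4,0,0,0,0,0,0,0.4,0,0,0,0,0,0,0.4])

```text
t: 30.95
tool_pos: [0.4413, 0.0925, 0.0031]
tool_rot: [1.676, 2.657, 0.0]
contact_force: [0.5, 0.1, 0.0]
opening: 0.0514
```

Request:
drive_tool(moves=[0,0,0,0,0,0,1,0,0,0,0,0,0,1,0,0,0,0,0,0,1,0,0,0,0,0,0,1,0,0,0,0,0,0,1])

```text
t: 31.58
tool_pos: [0.4415, 0.0924, 0.0032]
tool_rot: [1.675, 2.657, 0.001]
contact_force: [-0.1, 0.6, 2.8]
opening: 0.0209
```

Request:
drive_tool(moves=[0,0,0,0,0,0.01,1,0,0,0,0,0,0.03,1,0,0,0,0,0,0.04,1,0,0,0,0,0,0.04,1,0,0,0,0,0,0,1])

```text
t: 32.2
tool_pos: [0.4435, 0.0926, 0.127]
tool_rot: [1.672, 2.652, 0.007]
contact_force: [-0.3, 0.1, -0.0]
opening: 0.0211
```

Request:
drive_tool(moves=[0,0,-6,0.041,-0.022,0,1,0,0,-6,0.041,-0.022,0,1,0,0,-6,0.041,-0.022,0,1,0,0,-6,0.041,-0.022,0,1,0,0,-6.3,0.042,-0.022,0,1])

```text
t: 32.83
tool_pos: [0.6471, -0.0182, 0.1209]
tool_rot: [-2.314, -2.121, 0.003]
contact_force: [0.1, -0.2, 0.7]
opening: 0.0209
```

```bash
python3 look.py jk2;python3 - <<'E'
from binchk import *
o=pickle.load(open('pics/jk2.pkl','rb'));ov('pics/wrist_jk2.png','wrist','j','pics/b6.png',o)
E
```

```text
32.825 [ 0.6471 -0.0182  0.1209] [-2.3142 -2.121   0.003 ] 0.02091600973222312
```

View pics/b6.png

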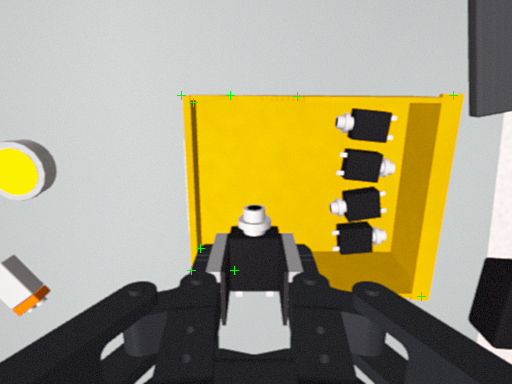

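Request:
drive_tool(moves=[0,0,0,0.003,0.002,-0.04,1,0,0,0,0,0,-0.04,1,0,0,0,0,0,-0.024,1,0,0,0,0,0,-0.005,1,0,0,0,0,0,0,1])

```text
t: 33.5
tool_pos: [0.6496, -0.0154, 0.0136]
tool_rot: [-2.311, -2.127, 0.001]
contact_force: [-1.4, -1.1, -1.0]
opening: 0.0205
```

Request:
drive_tool(moves=[0,0,0,0,0,-0.002,1,0,0,0,0,0,-0.002,1,0,0,0,0,0,0,1,0,0,0,0,0,0,1,0,0,0,0,0,0,1])

```text
t: 34.12
tool_pos: [0.6501, -0.0156, 0.0099]
tool_rot: [2.312, 2.127, 0.0]
contact_force: [0.6, -1.4, 0.8]
opening: 0.021
```

Request:
drive_tool(moves=[0,0,0,0,0,-0.002,1,0,0,0,0,0,-0.001,1,0,0,0,0,0,0,1,0,0,0,0,0,0,0.45,0,0,0,0,0,0,0.45])

```text
t: 34.75
tool_pos: [0.6501, -0.0156, 0.0069]
tool_rot: [2.312, 2.127, 0.0]
contact_force: [0.2, -0.8, 0.6]
opening: 0.0468
```

Request:
drive_tool(moves=[0,0,0,0,0,0.01,0.45,0,0,0,0,0,0.04,0.45,0,0,0,0,0,0.05,0.45,0,0,0,0,0,0.05,0,0,0,0,0,0,0.0,0])

```text
t: 35.38
tool_pos: [0.6538, -0.016, 0.1646]
tool_rot: [2.305, 2.121, 0.012]
contact_force: [0.1, 0.8, -0.0]
opening: 0.0803
```

Request:
drive_tool(moves=[0,0,0,-0.05,-0.02,0.02,0,0,0,0,-0.05,-0.02,0.02,0,0,0,0,-0.05,-0.02,0.01,0,0,0,0,-0.05,-0.02,0,0,0,0,0,-0.05,0,0,0])

```text
t: 36.0
tool_pos: [0.3982, -0.0962, 0.2064]
tool_rot: [-2.313, -2.125, 0.001]
contact_force: [-0.9, -0.6, 1.2]
opening: 0.0852
```

```bash
python3 look.py end wrist top scene
python3 - <<'E'
import cv2
im=cv2.imread('pics/top_end.png');cv2.imwrite('pics/e1.png',cv2.resize(im[80:300,70:400],None,fx=2.4,fy=2.4,interpolation=cv2.INTER_CUBIC))
im=cv2.imread('pics/scene_end.png');cv2.imwrite('pics/e2.png',cv2.resize(im[100:384,70:440],None,fx=2.1,fy=2.1,interpolation=cv2.INTER_CUBIC))
E
```

```text
36.0 [ 0.3982 -0.0962  0.2064] [-2.3131 -2.1253  0.0009] 0.08516029361802739
```

View pics/e1.png

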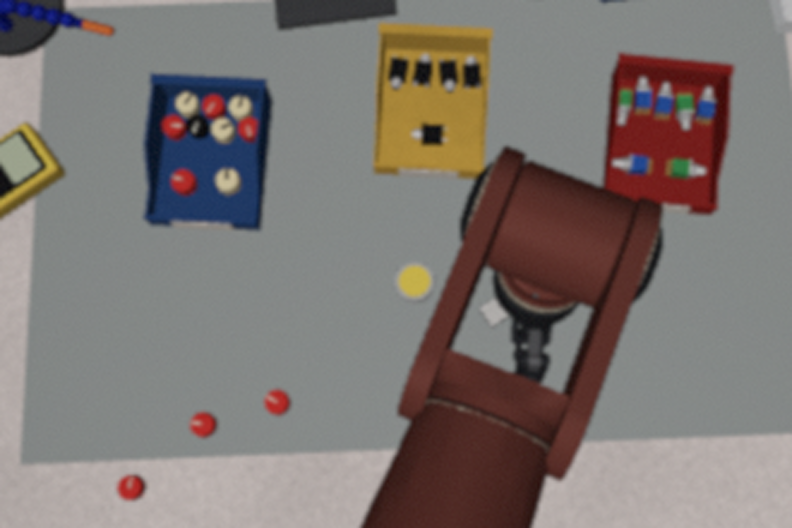

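View pics/e2.png

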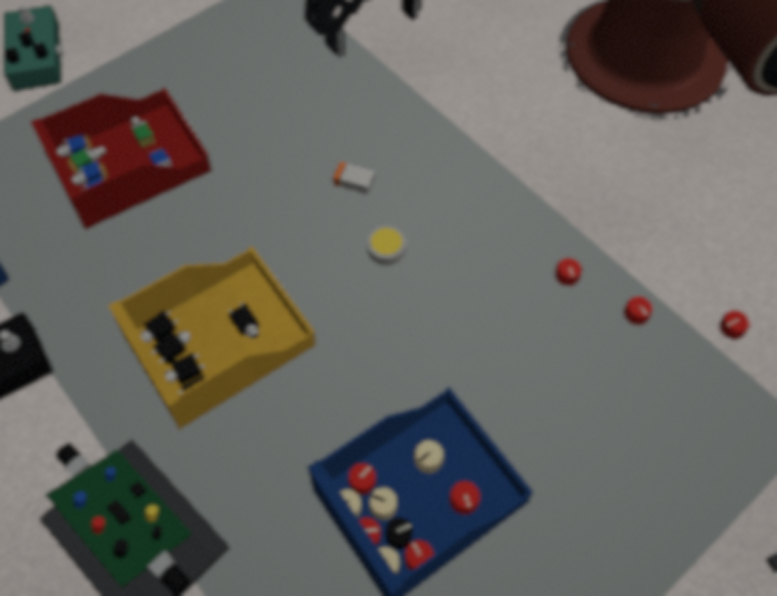

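View pics/wrist_end.png

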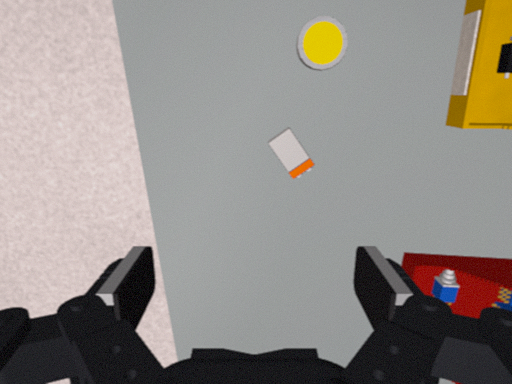

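Request:
drive_tool(moves=[0,0,0,0,0,0,0,0,0,0,0,0,0,0,0,0,0,0,0,0,0,0,0,0,0,0,0,0,0,0,0,0,0,0,0])

```text
t: 36.78
tool_pos: [0.4002, -0.0955, 0.2067]
tool_rot: [-2.312, -2.127, 0.0]
contact_force: [-0.3, 0.0, -0.3]
opening: 0.0856
```

```bash
python3 -c "
from station import ctrl
print(ctrl.get_obs()['t'],ctrl.finish_job())"
```

```text
the job is handed in; nothing more can be done
36.775 None
```

All five parts are in their bins, and I handed the job in at about 36.8 s of the 112 s allowed. I worked in the order listed:
- **Knobs:** the red knob farthest from the base, then the cream knob, both in the blue bin.
- **Footswitches:** blue, then green, both in the red bin.
- **Jack socket:** in the yellow bin.

I lowered each part to within about 1–2 mm of the bin floor before letting go.

**Last checks:** The final top and scene pictures show all five parts lying flat on the free floor of the right bins. The flux tin sits at the same pixels as before. The battery looks unmoved, but I judged that by eye and did not measure it. The three look-alike red knobs were left alone. The gripper was empty and raised clear, with a force reading near zero.

**What disagreed:**
- **Bin positions:** the wrist camera put the bins about 2–4 mm from my first top-view estimates. I corrected for that before releasing in the blue and red bins, and allowed about 2 mm in the yellow one.
- **Green switch height:** the triangulated height came out at 11 mm against the stated 18 mm. I gripped by the stated height, and the grasp held.

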